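# Fit the sprung feed roller in the disk copier

### The arm

A 6-joint arm with a two-finger parallel gripper is mounted at the origin on the work surface. World frame = base frame: x ahead of the robot, y to its left, z up, the work surface at z = 0. Lengths are in m, angles in rad, forces in N, time in s.
With the tool pointing down it reaches from about 0.35 to 0.875 m from the base axis. Payload 4.2 kg.
Tool frame: the origin (TCP) lies at the very end of the fingers, on their centre line; the grasp point (between the pads) lies behind it (r.pinch_z is the z of the grasp point in the tool frame, in m); z points along the fingers, y is the line along which they close (so a half turn about z gives the same grasp; the last joint's range is limited). The gripper opens to 87 mm and grips with 3 to 60 N. Pads are 19 mm wide; open, the fingers measure 117 mm over their backs; the gripper's body (75 mm by 190 mm) begins 51 mm behind the grasp point.
Start: joints at [-0.862, 0.385, 0.008, 0, -1.194, -0.259], TCP at [0.272, -0.563, 0.223] pointing down, gripper open.
Joint ranges: [-3.14, 3.14], [-1.21, 2.06], [-1.07, 1.41], [-3.16, 2.05], [-2.99, -0.16], [-3.1, 3.1]. Speed limits (rad/s): [2.79, 2.79, 3.14, 3.14, 3.14, 3.14].

### API

Orientations are given as a rotation vector (axis times angle).
In Python, from workcell import r gives the robot as it stands. The module is installed in compiled form; this text tells all that it offers.
- The arm moves only by the shell command python3 -m jog 'ROWS' [FORCE]. ROWS is JSON, one flat list of numbers, 7 for each row, row after row: the shift along the tool's x, y, z scaled (see below), then the turn, a rotation vector about the tool's x, y, z scaled (see below), then the closure, from -1 (fully open) to 1 (shut). In form: [x, y, z, ax, ay, az, claw, x, y, z, ax, ay, az, claw, ...]. A call has 1 to 8 rows; each row shifts and turns the commanded pose from where the row before left it, along the tool's axes as they then stand; what a row does not reach is not made up. The controller multiplies each number of a shift by 0.02 m and each number of a turn by 360 degrees. A row lasts 1/8 s, in which the tool goes at most 62.5 mm and 10.7 degrees, less where a joint would pass 70% of its speed; a pose out of reach is approached as far as the arm can. A call with a number of a shift or a turn outside -1 to 1 is refused whole. A call with a gripper value outside its range is refused whole. The fingers move at their own pace and stop on an object; FORCE is the grip in N (left out, the last holds). Time passes only in rows, so rows that do not move let the fingers close. It gives the time, the measured TCP pose, the force, the opening and the grip force at its end, in the units of the state.
- r.read_state(): the state, without advancing time (a new reading comes with each control period).
- r.camera(name): name is "side" or "top"; returns (picture, depth): 384x512x3 uint8, red, green, blue; 384x512 float32, m along the optical axis (not along the pixel's ray), 0 where there is no reading.
- r.get_calibration(name): a dict with "fx", "fy", "cx", "cy" (pixels), "R" (3x3) and "t" (3): a world point X has camera coordinates R X + t. Camera axes: x right, y down, z forward; pixel columns grow to the right and rows downward; lengths in m; the calibration is good to about 2 mm. A picture is of the moment at which its call begins. get_calibration takes no time and is no camera call.
- r.finish_job(): hands the job in; it is judged then, once.
The state is a dict: "time_s": time; "q": joint angles; "qvel": joint speeds; "tau": joint torques, N m; "ee_pos": TCP position; "orientation": TCP orientation; "contact_force": force on the tool from outside, world axes, zero at the start; "wrist_torque": the same for the moment, N m; "finger_gap": finger opening in m; "finger_force": force on a finger pad.
Only numpy, scipy, OpenCV 4.12 (cv2) and the standard library are available. Lean on these libraries where they do the work, as an engineer would, in place of code of your own. Each camera call takes 0.05 s, during which the arm holds its last target. There are 200 camera calls.

### The job

Take the rubber feed roller from its grey rest and fit it in the bearings on the deck of the beige drive chassis: push one stub into the roofed bearing against its spring, gently and without ramming the spring plunger against its stop, then tip the other stub down inside the end wall of the open bearing and let go, so that the roller lies level, fully home in both bearings and held by the spring. Leave the loose things round about where they lie.

Things in the scene. Friction and masses are not known exactly. Their poses are not given: they have to be found in the camera images.
- roller_center (a point): Centre of the feed roller: black rubber cylinder 20 mm in diameter and 50 mm long, with a steel stub 10 mm in diameter and 35 mm long on each end (120 mm over all, 0.10 kg nominal, both ends alike). Local y is the roller's axis; it may have spun about it. At the start it lies level in the rest, 36 mm above the table.
- roller: The same roller; its origin is the same centre, half-way along the axis, local y along the axis.
- rest: Fixed grey plastic roller rest on the table; origin under its centre, z up. Base 70 x 130 x 8 mm; two notched posts 8 mm thick and 28 mm wide at y = +50 and -50 mm, tops 40 mm high. The roller lies along its y; the rubber is free between the posts.
- chassis: Fixed beige steel drive chassis 170 (x) x 240 (y) x 50 mm high, a purple diskette part-way out of its +x face and an eject lever on its +y side; origin under its centre, z up, flat deck at z = 50 mm. It carries the two aluminium bearings (see bay).
- bay (a point): Nominal centre of the seated roller, 34 mm above the chassis deck, chassis axes: roller along y, z up. Both bearings sit on one steel strip in slotted mountings: together they are shifted along y by an unmeasured 0 to 11 mm either way, fixed in a run; find it by touch. Roller seated: plunger in 4.5 mm. For the other stub to pass inside the end wall: 5.5 to 7 mm.
- roofed_bearing (a point): Nominal middle of the mouth of the roofed bearing, on the seated axis, 50 mm to +y of bay (real one shifted as said there). A tunnel to +y: side walls 8 mm either side of the axis, floor 5 mm below, roof 13 mm above it, outer top 19 mm above, 36 mm wide. The bearings stand clear of each other: room for fingers beside the rubber, bare strip 31 mm under the axis.
- plunger_face (a point): Nominal middle of the free spring plunger's face (brass), inside the roofed bearing, 5.5 mm in from the mouth (same shift). It moves to +y: gives at 2 N, then 1.2 N more per mm, hard stop after 7.5 mm where the force shoots up. Over 30 N between roller and chassis is too much.
- open_bearing (a point): Nominal middle of the end wall's inner face in the open-topped bearing, on the seated axis, 60 mm to -y of bay (same shift). The channel runs 10 mm from it to +y; floor 5 mm below the axis, cheeks 7 mm either side with tops 4 mm above the axis, end wall top 3 mm above the axis.
- cleaning_disk: Bystander, loose, to be left alone: translucent blue head-cleaning disk, 94 x 90 x 5 mm, flat on the table near the rest. Origin under its centre.
- hex_key: Bystander, loose, to be left alone: nickel-plated hex key, 6 mm thick, 96 mm long, flat on the table near the rest. Origin under its centre.
- sleeve_case: Bystander, loose, to be left alone: green plastic disk sleeve case, 100 x 110 x 45 mm, at the left. Origin under its centre.
- disk_stack: Bystander, loose, to be left alone: stack of diskettes, 94 x 90 x 18 mm, at the right. Origin under its centre.
- screwdriver: Bystander, loose, to be left alone: screwdriver lying beyond the chassis and rest. Origin under its centre.
- pen_cup: Bystander, loose, to be left alone: black cup, 70 mm wide, 90 mm high, at the right. Origin under its centre.

How it is judged:
By the outcome, as a careful person would: the job done as asked, in the order asked, and still so for the second after the job is handed in, with the robot touching nothing.
It also fails if it takes over 46 s, if anything falls off the work surface, if the arm or the gripper's body presses on something with over 40 N, if the wrist force passes 120 N, or if a joint passes its speed limit or range.

## Working session

There is one attempt and no reset: what is moved stays moved. The work goes in short steps, Python scripts to look and compute and a shell command to move; the robot and the scene stay as the last step left them, time stands still between calls to the robot, and variables do not carry over. Pictures are saved under pics/ and viewed, at most 10 in all, crops included, and the job is handed in when it is done.

```bash
mkdir -p pics; ls
python3 - <<'E'
from workcell import r
import cv2,numpy as np
print(r.read_state(), r.pinch_z)
for n in("top","side"):
    p,d=r.camera(n); cv2.imwrite(f"pics/{n}0.png",p[:,:,::-1]); np.save(f"pics/{n}0.npy",d)
    c=r.get_calibration(n); print(n,c, "campos",-np.array(c["R"]).T@np.array(c["t"]))
E
```

```text
pics
{'time_s': 0.0, 'q': array([-8.62403514e-01,  3.85579870e-01,  6.62978672e-03, -4.95290830e-04,
       -1.19400414e+00, -2.58605876e-01]), 'qvel': array([ 5.24017069e-04, -1.03707905e-03,  1.61288791e-03,  6.47084072e-05,
       -6.00468870e-04,  1.50884948e-03]), 'tau': array([-2.15646887e-04, -3.90664244e+01,  1.87400705e+01,  4.21965256e+00,
        1.09017434e-02, -1.77260963e-04]), 'ee_pos': array([ 0.27149114, -0.5622865 ,  0.22144763]), 'orientation': array([ 0.70017009, -3.06196233, -0.00333661]), 'contact_force': array([-0.29234476,  0.51917206, -0.85259597]), 'wrist_torque': array([-0.02017547, -0.03347086,  0.00221624]), 'finger_force': 0.0, 'finger_gap': 0.08697772617941084} -0.0187
top {'fx': 358.24653931528, 'fy': 358.24653931528, 'cx': 253.05358885673107, 'cy': 192.09910657117885, 'R': array([[ 0.02524811, -0.99961871,  0.01117913],
       [-0.98819041, -0.02664699, -0.15089616],
       [ 0.15113652, -0.00723727, -0.98848641]]), 't': array([-0.01771554,  0.57141009,  1.06329144])} campos [0.40440709 0.0052129  1.13747077]
side {'fx': 374.64165318160207, 'fy': 374.64165318160207, 'cx': 252.16595750020298, 'cy': 195.24253916157667, 'R': array([[ 0.74661401, -0.6651758 ,  0.01042421],
       [-0.49425299, -0.56511702, -0.66057303],
       [ 0.4452881 ,  0.48804089, -0.75068942]]), 't': array([-0.39691666,  0.32084003,  1.02335425])} campos [-7.67780039e-04 -5.82145915e-01  9.84297027e-01]
```

View pics/top0.png

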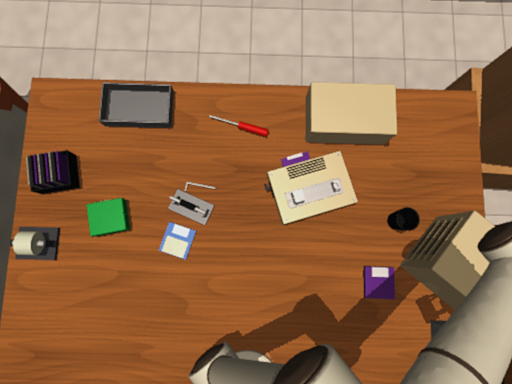

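View pics/side0.png

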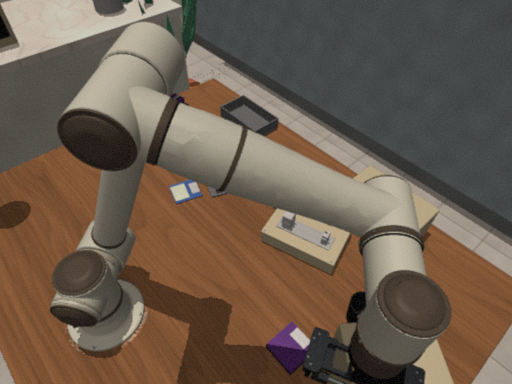

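The top view shows the roller in its rest at about (190,206), the chassis at about (313,187) with its lever (+y) to the left at (268,187), and the screwdriver, hex key and disk around the rest. The side view shows the two bearings at about (289,217) and (326,237), with the rest hidden behind the arm.

```bash
cat > h.py <<'E'
from workcell import r
import cv2,numpy as np
def world(n,uv,z=None,d=None):
    c=r.get_calibration(n);R=np.array(c["R"]);t=np.array(c["t"])
    uv=np.atleast_2d(np.asarray(uv,float))
    ray=np.c_[(uv[:,0]-c["cx"])/c["fx"],(uv[:,1]-c["cy"])/c["fy"],np.ones(len(uv))]
    if d is not None: return (ray*np.asarray(d)[:,None]-t)@R
    o=-R.T@t; w=ray@R
    return o+w*((z-o[2])/w[:,2])[:,None]
def cloud(n,d):
    v,u=np.nonzero(d>0); return np.c_[u,v],world(n,np.c_[u,v],d=d[v,u])
E
python3 - <<'E'
from h import *
im=cv2.imread("pics/top0.png");d=np.load("pics/top0.npy")
uv,P=cloud("top",d)
def sel(u0,u1,v0,v1,z0,z1):
    m=(uv[:,0]>=u0)&(uv[:,0]<=u1)&(uv[:,1]>=v0)&(uv[:,1]<=v1)&(P[:,2]>z0)&(P[:,2]<z1);return uv[m],P[m]
def rect(p,name):
    c,s,a=cv2.minAreaRect((p[:,:2]*1000).astype(np.float32));print(name,len(p),np.round(c,1),np.round(s,1),round(a,1),'z',np.round(np.median(p[:,2])*1000,1))
rect(sel(262,362,148,228,.04,.2)[1],"chassis>40")
rect(sel(272,362,160,228,.044,.056)[1],"deck")
rect(sel(272,352,165,218,.058,.2)[1],"bearings")
rect(sel(165,217,186,226,.004,.2)[1],"rest")
rect(sel(165,217,186,226,.024,.2)[1],"roller+posts")
q=sel(272,352,165,218,.075,.2)[1]; print(np.round(q*1000).astype(int)[:60].tolist())
hsv=cv2.cvtColor(im,cv2.COLOR_BGR2HSV)
b=(im.max(2)<60).astype(np.uint8); b[:186]=0;b[226:]=0;b[:,:165]=0;b[:,217:]=0
v,u=np.nonzero(b);rect(world("top",np.c_[u,v],.04),"black")
a=cv2.resize(im[180:230,160:220],None,fx=6,fy=6,interpolation=2);c=cv2.resize(im[150:226,262:362],None,fx=4,fy=4,interpolation=2)
h=max(a.shape[0],c.shape[0]);o=np.zeros((h,760,3),np.uint8);o[:a.shape[0],:360]=a;o[:c.shape[0],360:]=c
cv2.imwrite("pics/crop0.png",o)
E
```

```text
chassis>40 4213 [ 591.9 -183.6] [170.3 244.1] 18.0 z 51.4
deck 3650 [ 592.5 -185.5] [170.3 240.2] 18.0 z 51.2
bearings 250 [ 572.  -202.9] [ 71.6 185.4] 4.6 z 90.7
rest 1065 [528.1 193.1] [127.9 166.4] 1.7 z 9.1
roller+posts 221 [526.7 196.7] [119.7  27.3] 68.1 z 42.4
[[606, -245, 80], [606, -248, 81], [607, -252, 78], [605, -252, 90], [606, -256, 86], [604, -243, 78], [602, -243, 89], [602, -246, 88], [602, -253, 86], [602, -255, 89], [600, -242, 82], [599, -243, 87], [599, -246, 89], [600, -250, 83], [599, -253, 86], [599, -255, 89], [600, -259, 84], [598, -242, 78], [597, -245, 81], [597, -248, 81], [597, -251, 80], [597, -253, 84], [596, -255, 90], [596, -258, 89], [595, -243, 77], [594, -245, 79], [594, -247, 82], [594, -250, 82], [594, -253, 84], [594, -256, 85], [594, -259, 86], [591, -245, 78], [591, -248, 79], [592, -251, 78], [592, -255, 77], [591, -256, 84], [591, -259, 85], [590, -261, 88], [588, -245, 78], [588, -248, 81], [589, -252, 77], [589, -255, 77], [588, -256, 83], [587, -258, 88], [587, -261, 87], [586, -246, 77], [585, -248, 81], [584, -249, 89], [584, -252, 88], [584, -255, 88], [584, -258, 86], [584, -261, 87], [582, -247, 83], [581, -249, 88], [581, -252, 89], [582, -256, 84], [582, -260, 80], [582, -263, 81], [572, -134, 103], [572, -136, 107]]
black 104 [522.6 185.9] [103.1  21.8] 67.4 z 40.0
```

View pics/crop0.png

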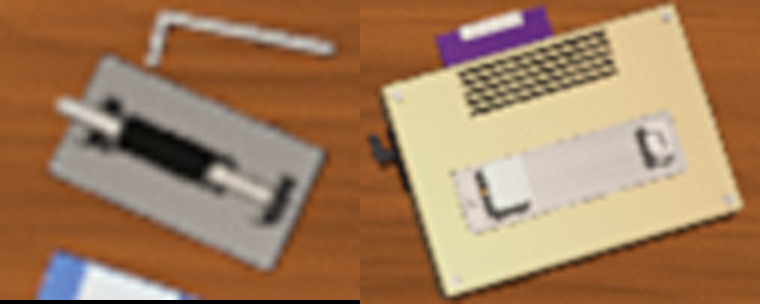

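The crop shows the roller lying from upper left to lower right in the rest, with the rubber at about (165,148). On the chassis the roofed bearing is at about (505,190) and the open bearing at about (658,148). The hex key lies above the rest and the disk below it.

```bash
cat >> h.py <<'E'
from scipy.spatial.transform import Rotation as Ro
def plan(pos,yaw,tilt=0,grasp=True,cur=None):
    """pos: grasp point (world, m) ; yaw: roller-axis heading deg (tool -x or x along it); tilt: deg about tool y"""
    s=r.read_state(); p=s["ee_pos"]; R0=Ro.from_rotvec(s["orientation"])
    best=None
    ya=np.radians(yaw); a=np.array([np.cos(ya),np.sin(ya),0])
    a=a*np.cos(np.radians(tilt))-np.array([0,0,1])*np.sin(np.radians(tilt)) # axis, +ve tilt: front end down
    n=np.array([-np.sin(ya),np.cos(ya),0])
    for sg in(1,-1):
        x=sg*a; y0=-sg*n*-1
        z=np.cross(a,n); z=-z if z[2]>0 else z
        y=np.cross(z,x); Rt=Ro.from_matrix(np.c_[x,y,z]); rv=(R0.inv()*Rt).as_rotvec()
        if best is None or np.linalg.norm(rv)<np.linalg.norm(best[0]): best=(rv,Rt,sg)
    rv,Rt,sg=best
    tgt=np.array(pos)-(Rt.apply([0,0,r.pinch_z]) if grasp else 0)
    sh=R0.inv().apply(tgt-p)
    print("t",round(s["time_s"],2),"tcp",np.round(p,4),"tgt",np.round(tgt,4),"toolx sign",sg)
    print("shift first, units",np.round(sh/.02,3)," max",round(np.abs(sh/.02).max(),1)); print("turn units",np.round(np.degrees(rv)/360,4),"rows",round(np.degrees(np.linalg.norm(rv))/10.7,1))
    print("F",np.round(s["contact_force"],2),"gap",round(s["finger_gap"],4),"ff",round(s["finger_force"],1))
E
python3 - <<'E'
from h import *
im=cv2.imread("pics/top0.png");d=np.load("pics/top0.npy")
uv,P=cloud("top",d)
c18,s18=np.cos(np.radians(18)),np.sin(np.radians(18))
rel=(P[:,:2]-[.592,-.185])*1000
X=rel[:,0]*c18+rel[:,1]*s18; Y=-rel[:,0]*s18+rel[:,1]*c18;Z=P[:,2]*1000
m=(abs(X)<80)&(abs(Y)<110)
for n,z0,z1 in(("roof",98,112),("open",72,95),("mid",58,200)):
    k=m&(Z>z0)&(Z<z1)
    for s in(1,-1):
        q=k&(Y*s>0); 
        if q.sum(): print(n,s,q.sum(),"X",np.percentile(X[q],[2,50,98]).round(1),"Y",np.percentile(Y[q],[2,50,98]).round(1),"Z",np.median(Z[q]).round(1))
# strip: greyish on deck
hsv=cv2.cvtColor(im,cv2.COLOR_BGR2HSV)
sat=hsv[uv[:,1],uv[:,0],1]; k=m&(abs(X)<60)&(Z<57)&(sat<40)
cc,ss,a=cv2.minAreaRect(np.c_[X[k],Y[k]].astype(np.float32));print("strip",k.sum(),cc,ss,a)
# rest
w=(uv[:,0]>160)&(uv[:,0]<220)&(uv[:,1]>186)&(uv[:,1]<228)&(Z>6.5)&(sat<60)
mk=np.zeros(d.shape,np.uint8);mk[uv[w,1],uv[w,0]]=1
mk=cv2.morphologyEx(mk,cv2.MORPH_OPEN,np.ones((3,3)))
n,l,st,ce=cv2.connectedComponentsWithStats(mk);i=1+st[1:,4].argmax();sel=l[uv[:,1],uv[:,0]]==i
print("rest",cv2.minAreaRect((P[sel][:,:2]*1000).astype(np.float32)))
q=(uv[:,0]>160)&(uv[:,0]<220)&(uv[:,1]>180)&(uv[:,1]<228)&(Z>27)
print("roller",q.sum(),cv2.minAreaRect((P[q][:,:2]*1000).astype(np.float32)),Z[q].max())
print("rel stub ext")
plan([.526,.197,.12],68)
E
```

```text
roof 1 119 X [-36.5 -20.2  -3.9] Y [43.8 58.2 72. ] Z 104.2
open 1 23 X [-37.8 -35.9  -3.6] Y [45.1 72.1 74.1] Z 86.3
open -1 64 X [-34.2 -20.6  -6. ] Y [-71.7 -64.1 -55.7] Z 82.7
mid 1 162 X [-37.7 -22.2  -3.9] Y [43.2 61.  78.1] Z 103.1
mid -1 88 X [-37.8 -21.1  -1.8] Y [-72.  -60.4 -13.9] Z 80.2
strip 601 (-18.25984764099121, 0.8752365112304688) (173.77105712890625, 49.310760498046875) 89.81816864013672
rest ((525.1428833007812, 192.63003540039062), (127.15280151367188, 67.33890533447266), 68.24566650390625)
roller 217 ((526.7947387695312, 196.76400756835938), (119.64289855957031, 26.10226058959961), 67.44015502929688) 49.67600427875252
rel stub ext
t 0.1 tcp [ 0.2715 -0.5623  0.2216] tgt [0.526  0.197  0.1013] toolx sign -1
shift first, units [-27.962  28.65    6.067]  max 28.6
turn units [ 3.000e-04  1.000e-04 -1.173e-01] rows 3.9
F [ 0.33  0.66 -0.75] gap 0.0867 ff 0.0
```

```bash
python3 -m jog '[-1,1,0,0,0,0,-1,-1,1,0,0,0,0,-1,-1,1,0,0,0,0,-1,-1,1,0,0,0,0,-1,-1,1,0,0,0,0,-1,-1,1,0,0,0,0,-1,-1,1,0,0,0,0,-1,-1,1,0,0,0,0,-1]' 30
python3 -m jog '[-1,1,0,0,0,0,-1,-1,1,0,0,0,0,-1,-1,1,0,0,0,0,-1,-1,1,0,0,0,0,-1,-1,1,0,0,0,0,-1,-1,1,0,0,0,0,-1,-1,1,0,0,0,0,-1,-1,1,0,0,0,0,-1]'
python3 -m jog '[-1,1,0,0,0,0,-1,-1,1,0,0,0,0,-1,-1,1,0,0,0,0,-1,-1,1,0,0,0,0,-1,-1,1,0,0,0,0,-1,-1,1,0,0,0,0,-1,-1,1,0,0,0,0,-1,-1,1,0,0,0,0,-1]'
python3 -m jog '[-1,1,0,0,0,-0.029,-1,-1,1,0,0,0,-0.029,-1,0,0,0,0,0,-0.029,-1,0,0,0,0,0,-0.029,-1]'
python3 - <<'E'
from h import *
plan([.526,.1955,.12],68)
p,d=r.camera("side");cv2.imwrite("pics/side1.png",p[:,:,::-1]);np.save("pics/side1.npy",d)
p,d=r.camera("top");cv2.imwrite("pics/top1.png",p[:,:,::-1])
E
```

```text
time_s: 1.1
ee_pos: [0.3462, -0.3481, 0.2222]
orientation: [0.7, -3.062, -0.001]
contact_force: [-0.2, -0.2, -0.2]
finger_gap: 0.0869
finger_force: 0.0
time_s: 2.1
ee_pos: [0.4207, -0.1345, 0.2223]
orientation: [0.7, -3.062, -0.0]
contact_force: [0.7, -0.3, 0.7]
finger_gap: 0.0871
finger_force: 0.0
time_s: 3.1
ee_pos: [0.4952, 0.079, 0.2222]
orientation: [0.7, -3.062, -0.0]
contact_force: [0.7, -0.4, -0.2]
finger_gap: 0.0867
finger_force: 0.0
time_s: 3.6
ee_pos: [0.5086, 0.1331, 0.2219]
orientation: [1.754, -2.605, -0.001]
contact_force: [0.9, -0.2, -0.0]
finger_gap: 0.0872
finger_force: 0.0
t 3.6 tcp [0.5086 0.1331 0.2219] tgt [0.526  0.1955 0.1013] toolx sign -1
shift first, units [-3.223  0.359  6.027]  max 6.0
turn units [ 0.0002 -0.0002 -0.0002] rows 0.0
F [ 0.94 -0.22 -0.02] gap 0.0872 ff 0.0
```

```bash
python3 -m jog '[-0.54,0.06,0.9,0,0,0,-1,-0.54,0.06,0.9,0,0,0,-1,-0.54,0.06,0.9,0,0,0,-1,-0.54,0.06,0.9,0,0,0,-1,-0.54,0.06,0.9,0,0,0,-1,-0.54,0.06,0.9,0,0,0,-1]'
python3 - <<'E'
from h import *
plan([.526,.1955,.036],68)
p,d=r.camera("side");p2,d2=r.camera("top")
def proj(n,X):
    c=r.get_calibration(n);q=np.array(c["R"])@X+np.array(c["t"]);return c["fx"]*q[0]/q[2]+c["cx"],c["fy"]*q[1]/q[2]+c["cy"]
def crop(p,n):
    u,v=map(int,proj(n,np.array([.526,.196,.036])));print(n,u,v,'crop origin',u-35,v-35)
    return cv2.resize(p[v-35:v+35,u-35:u+35,::-1],(400,400),interpolation=2)
cv2.imwrite("pics/c2.png",np.hstack([crop(p,"side"),crop(p2,"top")]))
E
```

```text
time_s: 4.45
ee_pos: [0.5272, 0.1959, 0.1136]
orientation: [1.744, -2.613, -0.0]
contact_force: [0.2, 0.2, 0.3]
finger_gap: 0.0872
finger_force: 0.0
t 4.45 tcp [0.5272 0.1959 0.1136] tgt [0.526  0.1955 0.0173] toolx sign -1
shift first, units [0.041 0.048 4.813]  max 4.8
turn units [ 0.     -0.     -0.0015] rows 0.1
F [0.23 0.15 0.29] gap 0.0872 ff 0.0
side 214 174 crop origin 179 139
top 188 205 crop origin 153 170
```

View pics/c2.png

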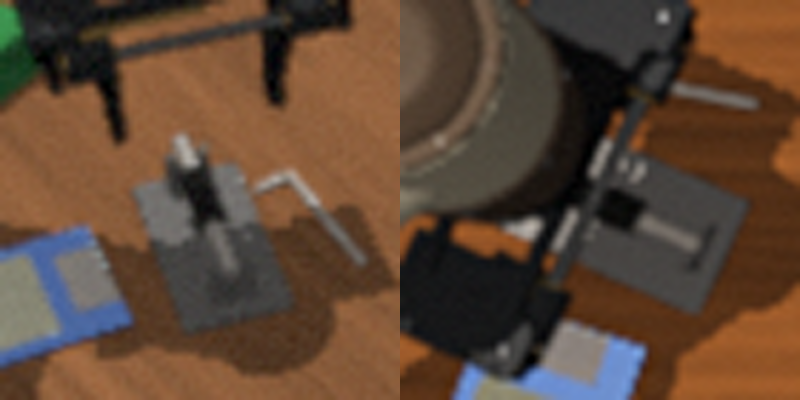

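The side view shows the rubber at about (208,205) in the crop, and both fingers straddle it clear of the hex key. The upper stub sticks out past its post, so the roller sits a few mm toward +y in the rest. I'll go down and grip.

```bash
python3 -m jog '[0,0,0.95,0,0,0,-0.3,0,0,0.95,0,0,0,-0.3,0,0,0.95,0,0,0,-0.3,0,0,0.95,0,0,0,-0.3,0,0,0.6,0,0,0,-0.3,0,0,0.38,0,0,0,-0.3]'
python3 - <<'E'
from h import *
plan([.527,.197,.036],68)
E
```

```text
time_s: 5.3
ee_pos: [0.5272, 0.1954, 0.0187]
orientation: [-1.746, 2.612, -0.0]
contact_force: [0.2, 0.3, 0.8]
finger_gap: 0.0568
finger_force: 0.0
t 5.3 tcp [0.5272 0.1954 0.0187] tgt [0.527  0.197  0.0173] toolx sign -1
shift first, units [-0.069  0.041  0.072]  max 0.1
turn units [-0.      0.     -0.0013] rows 0.0
F [0.19 0.29 0.79] gap 0.0568 ff 0.0
```

Now I'll grip, then lift.

```bash
python3 -m jog '[0,0,0.05,0,0,0,1,0,0,0,0,0,0,1,0,0,0,0,0,0,1,0,0,0,0,0,0,1,0,0,0,0,0,0,1,0,0,0,0,0,0,1]' 40
python3 -m jog '[0,0,-0.2,0,0,0,1,0,0,-0.6,0,0,0,1,0,0,-1,0,0,0,1,0,0,-1,0,0,0,1,0,0,-1,0,0,0,1,0,0,-1,0,0,0,1]'
python3 - <<'E'
from h import *
s=r.read_state();print(s["contact_force"],s["wrist_torque"])
y=np.array([-np.sin(np.radians(18)),np.cos(np.radians(18))]);x=np.array([y[1],-y[0]])
bay=np.array([.592,-.185])-.020*x-.006*y;print("bay est",bay)
p=bay-.018*y
plan([*p,.15],108)
E
```

```text
time_s: 6.05
ee_pos: [0.5272, 0.1956, 0.0182]
orientation: [-1.746, 2.611, -0.0]
contact_force: [-0.6, -0.7, 1.4]
finger_gap: 0.0191
finger_force: 40.0
time_s: 6.8
ee_pos: [0.527, 0.1954, 0.1154]
orientation: [-1.746, 2.611, 0.0]
contact_force: [1.0, 0.6, -1.0]
finger_gap: 0.019
finger_force: 40.0
[ 0.98806567  0.64205568 -0.97171764] [ 0.04045421 -0.00264578 -0.04497265]
bay est [ 0.57483297 -0.19688668]
t 6.8 tcp [0.527  0.1954 0.1154] tgt [ 0.5804 -0.214   0.1313] toolx sign -1
shift first, units [ 17.896 -10.291  -0.804]  max 17.9
turn units [-1.000e-04  1.000e-04 -1.124e-01] rows 3.8
F [ 0.99  0.64 -0.97] gap 0.019 ff 40.0
```

```bash
python3 -m jog '[0.99,-0.57,-0.1,0,0,0,1,0.99,-0.57,-0.1,0,0,0,1,0.99,-0.57,-0.1,0,0,0,1,0.99,-0.57,-0.1,0,0,0,1,0.99,-0.57,-0.1,0,0,0,1,0.99,-0.57,-0.1,0,0,0,1,0.99,-0.57,-0.1,0,0,0,1,0.99,-0.57,-0.1,0,0,0,1]'
python3 -m jog '[0.99,-0.57,0,0,0,0,1,0.99,-0.57,0,0,0,0,1,0.99,-0.57,0,0,0,0,1,0.99,-0.57,0,0,0,0,1,0.99,-0.57,0,0,0,0,1,0.99,-0.57,0,0,0,0,1,0.99,-0.57,0,0,0,0,1,0.99,-0.57,0,0,0,0,1]'
python3 -m jog '[0.99,-0.57,0,0,0,-0.028,1,0.99,-0.57,0,0,0,-0.028,1,0,0,0,0,0,-0.028,1,0,0,0,0,0,-0.028,1,0,0,0,0,0,0,1]'
cat > q.py <<'E'
from h import *
ya=np.radians(18.0); X=np.array([np.cos(ya),np.sin(ya)]);Y=np.array([-X[1],X[0]])
ORG=np.array([.592,-.185])
def ch(p): # world->chassis mm
    q=(np.asarray(p)[...,:2]-ORG)*1000; return np.stack([q@X,q@Y,np.asarray(p)[...,2]*1000],-1)
def wo(x,y,z): 
    p=ORG+(x*X+y*Y)/1000; return [*p,z/1000]
def where():
    s=r.read_state();Rt=Ro.from_rotvec(s["orientation"]);g=s["ee_pos"]+Rt.apply([0,0,r.pinch_z])
    a=-Rt.as_matrix()[:,0];f=s["contact_force"]
    print("t",round(s["time_s"],2),"grasp in chassis",ch(g).round(2),"axis yaw",np.degrees(np.arctan2(a[1],a[0])).round(2),"tilt",np.degrees(np.arcsin(-a[2])).round(2),"F ch",np.round([f[:2]@X,f[:2]@Y,f[2]],2),"T",np.round(s["wrist_torque"],2),"gap",round(s["finger_gap"],4))
E
python3 - <<'E'
from q import *
where(); plan(wo(-20,-24,150),108)
p,d=r.camera("side");p2,d2=r.camera("top")
cv2.imwrite("pics/s3.png",p[:,:,::-1]);cv2.imwrite("pics/t3.png",p2[:,:,::-1]);np.save("pics/s3.npy",d);np.save("pics/t3.npy",d2)
c=cv2.resize(p[150:290,230:390,::-1],None,fx=4,fy=4,interpolation=2);cv2.imwrite("pics/c3.png",c)
E
```

```text
time_s: 7.8
ee_pos: [0.5499, 0.0123, 0.1295]
orientation: [1.744, -2.611, -0.001]
contact_force: [0.8, 1.0, -1.1]
finger_gap: 0.0189
finger_force: 40.0
time_s: 8.8
ee_pos: [0.5734, -0.1687, 0.1294]
orientation: [1.744, -2.612, -0.002]
contact_force: [-0.2, 0.8, -0.8]
finger_gap: 0.019
finger_force: 40.0
time_s: 9.43
ee_pos: [0.5833, -0.2123, 0.1294]
orientation: [2.536, -1.854, -0.002]
contact_force: [0.1, 0.4, -1.4]
finger_gap: 0.0191
finger_force: 40.0
t 9.43 grasp in chassis [-16.68 -23.24 148.06] axis yaw 107.67 tilt -0.05 F ch [ 0.24  0.33 -1.42] T [-0.01  0.17 -0.02] gap 0.0191
t 9.43 tcp [ 0.5833 -0.2123  0.1294] tgt [ 0.5804 -0.214   0.1313] toolx sign -1
shift first, units [ 0.04   0.164 -0.097]  max 0.2
turn units [ 0.0002  0.0001 -0.0009] rows 0.0
F [ 0.12  0.38 -1.42] gap 0.0191 ff 40.0
```

View pics/c3.png

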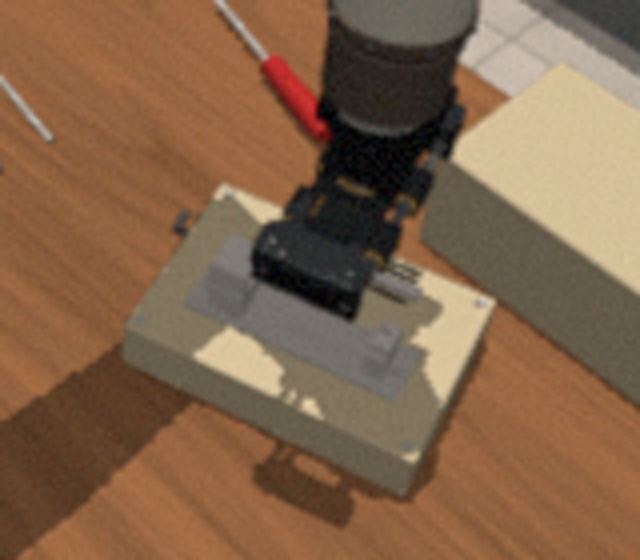

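The side crop shows the gripper over the chassis with the −y stub sticking out at (400,285). The roofed bearing is at (232,270) and the open one at (385,345). I'll check the stub and bearings using depth.

Run:
```python
from q import *
for n,f in(("side","s3"),("top","t3")):
    d=np.load(f"pics/{f}.npy");uv,P=cloud(n,d);C=ch(P)
    def pr(name,m):
        q=C[m]
        if len(q)>3: print(n,name,len(q),"X",np.percentile(q[:,0],[3,50,97]).round(1),"Y",np.percentile(q[:,1],[3,50,97]).round(1),"Z",np.percentile(q[:,2],[3,50,97]).round(1))
    inx=abs(C[:,0]+20)<32
    pr("roof",inx&(C[:,1]>30)&(C[:,1]<95)&(C[:,2]>98)&(C[:,2]<110))
    pr("open",inx&(C[:,1]<-40)&(C[:,1]>-95)&(C[:,2]>62)&(C[:,2]<95))
    pr("opentop",inx&(C[:,1]<-40)&(C[:,1]>-95)&(C[:,2]>83)&(C[:,2]<95))
    k=(abs(C[:,0]+17)<15)&(C[:,1]<-52)&(C[:,1]>-110)&(C[:,2]>130)&(C[:,2]<170)
    pr("stub",k)
    k2=(abs(C[:,0]+17)<15)&(C[:,1]>15)&(C[:,1]<70)&(C[:,2]>130)&(C[:,2]<160);pr("stub+",k2)
    if k.sum()>5:
        A=np.polyfit(C[k][:,1],C[k][:,2],1);B=np.polyfit(C[k][:,1],C[k][:,0],1);print("slopes z,x vs y deg",np.degrees(np.arctan([A[0],B[0]])).round(1))
    m=(abs(C[:,0])<90)&(abs(C[:,1])<125)&(abs(C[:,2]-51)<5);print(n,"deck",cv2.minAreaRect(C[m][:,:2].astype(np.float32)),np.median(C[m][:,2]))
```

```text
side roof 81 X [-37.1 -23.5  -4. ] Y [42.8 56.3 68.2] Z [ 99.5 102.9 106.4]
side open 77 X [-35.5 -28.2  -7.5] Y [-75.1 -68.5 -59.9] Z [63.8 80.4 89.7]
side opentop 34 X [-31.5 -17.4  -7.4] Y [-74.8 -69.  -60.2] Z [84.  86.8 90.4]
side stub 39 X [-23.9 -20.4 -15.7] Y [-81.3 -67.5 -54.1] Z [144.9 150.1 153.4]
slopes z,x vs y deg [-1.7  0.4]
side deck ((-0.3712005615234375, -3.3753738403320312), (173.2111358642578, 239.7718963623047), 0.23691804707050323) 50.62837423693559
top roof 44 X [-36.3 -22.   -5.7] Y [44.2 48.8 55.2] Z [ 99.8 104.1 107.7]
top stub+ 33 X [-22.7 -18.9 -13.9] Y [16.1 28.8 39.9] Z [147.4 151.7 154.1]
top deck ((-20.12085723876953, -29.890777587890625), (127.71653747558594, 179.94741821289062), 0.4719150960445404) 51.27258584585705
```

Run:
```python
from q import *
plan(wo(-18.5,-28,112),108,6)
```

```text
t 9.53 tcp [ 0.5837 -0.2119  0.1296] tgt [ 0.5837 -0.2192  0.0934] toolx sign -1
shift first, units [0.349 0.109 1.811]  max 1.8
turn units [ 0.0002  0.0168 -0.0009] rows 0.6
F [ 0.41  0.28 -1.17] gap 0.0188 ff 40.0
```

```bash
python3 -m jog '[0.35,0.11,0,0,0.0084,-0.0004,1,0,0,0,0,0.0084,-0.0004,1,0,0,0.6,0,0,0,1,0,0,0.6,0,0,0,1,0,0,0.6,0,0,0,1,0,0,0,0,0,0,1]'
python3 - <<'E'
from q import *
where();plan(wo(-18.5,-28,93.3),108,6)
E
```

```text
time_s: 10.28
ee_pos: [0.5847, -0.2227, 0.0923]
orientation: [2.489, -1.806, 0.127]
contact_force: [0.1, 0.5, -0.8]
finger_gap: 0.019
finger_force: 40.0
t 10.28 grasp in chassis [-18.5  -31.66 110.88] axis yaw 108.09 tilt 5.96 F ch [ 0.23  0.41 -0.76] T [0.24 0.16 0.01] gap 0.019
t 10.28 tcp [ 0.5847 -0.2227  0.0923] tgt [ 0.5837 -0.2192  0.0747] toolx sign -1
shift first, units [-0.273 -0.006  0.855]  max 0.9
turn units [0.0005 0.0001 0.0003] rows 0.0
F [ 0.09  0.46 -0.76] gap 0.019 ff 40.0
```

```bash
python3 -m jog '[-0.1,0,0.3,0,0,0,1,-0.09,0,0.3,0,0,0,1,-0.08,0,0.255,0,0,0,1,0,0,0,0,0,0,1]'
python3 - <<'E'
from q import *
where()
p,d=r.camera("side");p2,d2=r.camera("top")
cv2.imwrite("pics/s4.png",p[:,:,::-1]);np.save("pics/s4.npy",d)
a=cv2.resize(p[190:270,265:345,::-1],(400,400),interpolation=2);b=cv2.resize(p2[150:220,270:350,::-1],(400,350),interpolation=2)
o=np.zeros((400,800,3),np.uint8);o[:,:400]=a;o[:350,400:]=b;cv2.imwrite("pics/c4.png",o)
for n,dd in(("side",d),("top",d2)):
    uv,P=cloud(n,dd);C=ch(P)
    def pr(name,m):
        q=C[m]
        if len(q)>3: print(n,name,len(q),"X",np.percentile(q[:,0],[3,50,97]).round(1),"Y",np.percentile(q[:,1],[3,50,97]).round(1),"Z",np.percentile(q[:,2],[3,50,97]).round(1))
    pr("stub-",(abs(C[:,0]+19)<12)&(C[:,1]<-50)&(C[:,1]>-100)&(C[:,2]>93)&(C[:,2]<115))
    pr("stub+",(abs(C[:,0]+19)<12)&(C[:,1]>15)&(C[:,1]<60)&(C[:,2]>80)&(C[:,2]<97))
E
```

```text
time_s: 10.78
ee_pos: [0.5841, -0.2189, 0.0761]
orientation: [2.491, -1.805, 0.13]
contact_force: [-0.2, 0.1, -0.4]
finger_gap: 0.0188
finger_force: 40.0
t 10.78 grasp in chassis [-17.93 -27.81  94.68] axis yaw 108.15 tilt 6.02 F ch [-0.14  0.15 -0.36] T [ 0.22  0.16 -0.03] gap 0.0188
side stub- 46 X [-27.4 -22.5 -15. ] Y [-85.8 -68.5 -51.2] Z [ 95.7 100.6 105.5]
side stub+ 6 X [-14.1 -11.2  -7.2] Y [40.4 41.5 44.1] Z [81.6 86.  96. ]
top stub+ 23 X [-24.4 -20.3 -15.6] Y [15.9 25.3 34.3] Z [89.4 93.5 96.2]
```

View pics/c4.png

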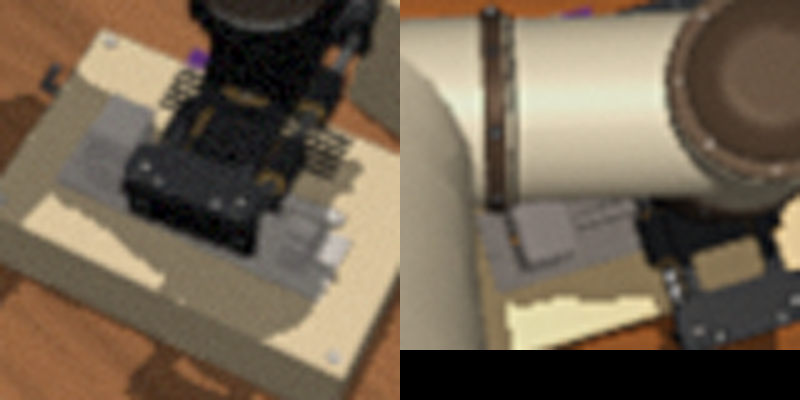

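The top view shows the +y stub at about (605,210) in the crop, in line with the roofed bearing's mouth at (570,225), with a gap of about 9 mm. I'll push it in along the chassis y axis.

```bash
python3 -m jog '[-0.16,0,0,0,0,0,1,-0.16,0,-0.015,0,0,0,1,-0.16,0,-0.015,0,0,0,1,0,0,0,0,0,0,1]'
python3 -c "
from q import *
where()"
python3 -m jog '[-0.05,0,-0.005,0,0,0,1,-0.05,0,-0.005,0,0,0,1,0,0,0,0,0,0,1]'
python3 -c "
from q import *
where()"
python3 -m jog '[-0.05,0,-0.005,0,0,0,1,0,0,0,0,0,0,1]'
python3 -c "
from q import *
where()"
```

```text
time_s: 11.38
ee_pos: [0.5815, -0.2096, 0.0763]
orientation: [2.492, -1.805, 0.132]
contact_force: [0.2, -0.4, -0.6]
finger_gap: 0.0185
finger_force: 40.0
t 11.38 grasp in chassis [-17.61 -18.17  94.87] axis yaw 108.16 tilt 6.05 F ch [ 0.07 -0.4  -0.65] T [0.19 0.25 0.01] gap 0.0185
time_s: 11.75
ee_pos: [0.5809, -0.208, 0.0761]
orientation: [2.491, -1.805, 0.131]
contact_force: [-0.4, -0.1, -1.2]
finger_gap: 0.0186
finger_force: 40.0
t 11.75 grasp in chassis [-17.69 -16.41  94.72] axis yaw 108.14 tilt 6.05 F ch [-0.45 -0.   -1.22] T [0.21 0.15 0.01] gap 0.0186
time_s: 12.0
ee_pos: [0.5806, -0.207, 0.0761]
orientation: [2.491, -1.805, 0.131]
contact_force: [0.6, 0.4, -0.7]
finger_gap: 0.0184
finger_force: 40.0
t 12.0 grasp in chassis [-17.67 -15.37  94.73] axis yaw 108.15 tilt 6.05 F ch [ 0.72  0.19 -0.72] T [ 0.25  0.18 -0.01] gap 0.0184
```

```bash
python3 -m jog '[-0.05,0.025,-0.005,0,0,0,1,0,0,0,0,0,0,1]'
python3 -c "
from q import *
where()"
python3 -m jog '[-0.05,0,-0.005,0,0,0,1,0,0,0,0,0,0,1]'
python3 -c "
from q import *
where()"
python3 -m jog '[-0.05,0,-0.005,0,0,0,1,0,0,0,0,0,0,1]'
python3 -c "
from q import *
where()"
```

```text
time_s: 12.25
ee_pos: [0.5797, -0.2062, 0.0761]
orientation: [2.491, -1.805, 0.131]
contact_force: [-0.6, 0.7, -0.9]
finger_gap: 0.0188
finger_force: 40.0
t 12.25 grasp in chassis [-18.24 -14.35  94.73] axis yaw 108.15 tilt 6.05 F ch [-0.4   0.84 -0.88] T [0.19 0.25 0.01] gap 0.0188
time_s: 12.5
ee_pos: [0.5796, -0.2056, 0.0763]
orientation: [2.491, -1.805, 0.132]
contact_force: [-0.1, -2.1, -0.8]
finger_gap: 0.0193
finger_force: 40.0
t 12.5 grasp in chassis [-18.16 -13.76  94.88] axis yaw 108.15 tilt 6.08 F ch [-0.78 -1.92 -0.77] T [-0.37  0.09  0.08] gap 0.0193
time_s: 12.75
ee_pos: [0.5793, -0.2046, 0.0763]
orientation: [2.491, -1.805, 0.132]
contact_force: [0.4, -2.4, -1.0]
finger_gap: 0.0188
finger_force: 40.0
t 12.75 grasp in chassis [-18.13 -12.73  94.89] axis yaw 108.14 tilt 6.07 F ch [-0.33 -2.43 -1.04] T [-0.79 -0.    0.02] gap 0.0188
```

```bash
python3 -m jog '[-0.05,0,-0.005,0,0,0,1,-0.05,0,-0.005,0,0,0,1,0,0,0,0,0,0,1]'
python3 -c "
from q import *
where()"
python3 -m jog '[-0.05,0,-0.005,0,0,0,1,0,0,0,0,0,0,1]'
python3 -c "
from q import *
where()"
python3 -m jog '[-0.05,0,-0.005,0,0,0,1,0,0,0,0,0,0,1]'
python3 -c "
from q import *
where()"
```

```text
time_s: 13.12
ee_pos: [0.5788, -0.2028, 0.0764]
orientation: [2.491, -1.805, 0.133]
contact_force: [1.7, -5.3, -1.0]
finger_gap: 0.0187
finger_force: 40.0
t 13.12 grasp in chassis [-18.08 -10.83  94.98] axis yaw 108.15 tilt 6.09 F ch [-0.01 -5.61 -1.04] T [-1.37 -0.06  0.03] gap 0.0187
time_s: 13.38
ee_pos: [0.5786, -0.202, 0.0764]
orientation: [2.491, -1.805, 0.133]
contact_force: [0.6, -5.7, -0.4]
finger_gap: 0.0192
finger_force: 40.0
t 13.38 grasp in chassis [-18.02 -10.03  95.03] axis yaw 108.16 tilt 6.11 F ch [-1.21 -5.61 -0.4 ] T [-1.6  -0.13  0.04] gap 0.0192
time_s: 13.62
ee_pos: [0.5784, -0.2013, 0.0765]
orientation: [2.491, -1.805, 0.134]
contact_force: [0.6, -7.2, -0.6]
finger_gap: 0.0188
finger_force: 40.0
t 13.62 grasp in chassis [-18.    -9.26  95.11] axis yaw 108.16 tilt 6.13 F ch [-1.64 -7.06 -0.64] T [-1.85 -0.2   0.04] gap 0.0188
```

```bash
python3 -m jog '[-0.05,0.006,-0.005,0,0,0,1,-0.045,0.006,-0.005,0,0,0,1,0,0,0,0,0,0,1]'
python3 -c "
from q import *
where()"
```

```text
time_s: 14.0
ee_pos: [0.5779, -0.1998, 0.0767]
orientation: [2.491, -1.805, 0.135]
contact_force: [1.1, -8.6, -1.5]
finger_gap: 0.0188
finger_force: 40.0
t 14.0 grasp in chassis [-18.    -7.75  95.32] axis yaw 108.17 tilt 6.16 F ch [-1.6  -8.54 -1.46] T [-2.35 -0.41  0.01] gap 0.0188
```

```bash
python3 -m jog '[-0.026,0,0.09,0,-0.0028,0,1,-0.025,0,0.09,0,-0.0028,0,1,-0.024,0,0.09,0,-0.0028,0,1,0,0,0,0,0,0,1]'
python3 - <<'E'
from q import *
where()
p,d=r.camera("side")
cv2.imwrite("pics/s5.png",p[:,:,::-1])
cv2.imwrite("pics/c5.png",cv2.resize(p[190:270,265:345,::-1],(560,560),interpolation=2))
uv,P=cloud("side",d);C=ch(P)
q=C[(abs(C[:,0]+19)<14)&(C[:,1]<-30)&(C[:,1]>-100)&(C[:,2]>88)&(C[:,2]<115)]
print(len(q),np.percentile(q,[3,50,97],axis=0).round(1).tolist())
E
```

```text
time_s: 14.5
ee_pos: [0.578, -0.1994, 0.0716]
orientation: [2.518, -1.824, 0.071]
contact_force: [1.1, -9.4, 2.3]
finger_gap: 0.019
finger_force: 40.0
t 14.5 grasp in chassis [-17.83  -8.33  90.28] axis yaw 108.15 tilt 3.17 F ch [-1.84 -9.32  2.33] T [-2.37 -0.19  0.02] gap 0.019
56 [[-29.3, -72.8, 88.5], [-22.3, -54.8, 93.5], [-9.3, -31.8, 98.6]]
```

View pics/c5.png

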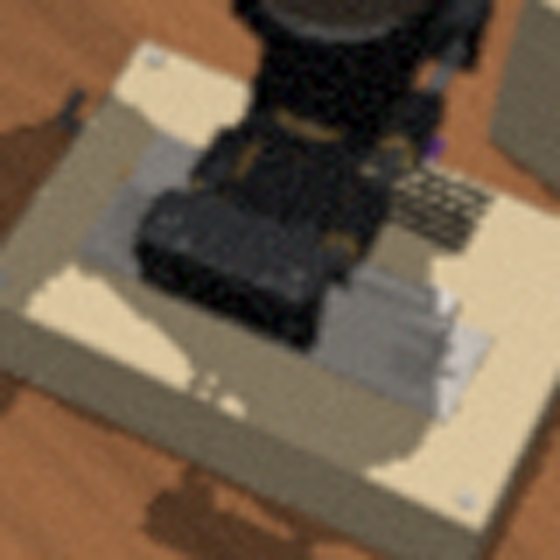

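The crop shows the −y stub just above the open bearing's end wall at about (440,300), still clear of it. I'll restore the depth with a small push and then level off.

```bash
python3 -m jog '[-0.045,0.009,-0.002,0,0,0,1,0,0,0,0,0,0,1]'
python3 -c "
from q import *
where()"
python3 -m jog '[-0.022,0,0.09,0,-0.0029,0,1,0,0,0,0,0,0,1]'
python3 -c "
from q import *
where()"
```

```text
time_s: 14.8
ee_pos: [0.5777, -0.1986, 0.0719]
orientation: [2.519, -1.824, 0.073]
contact_force: [0.5, -8.9, 1.2]
finger_gap: 0.0189
finger_force: 40.0
t 14.8 grasp in chassis [-17.81  -7.45  90.52] axis yaw 108.18 tilt 3.21 F ch [-2.28 -8.67  1.22] T [-2.54 -0.32  0.04] gap 0.0189
time_s: 15.05
ee_pos: [0.5777, -0.1985, 0.0702]
orientation: [2.527, -1.831, 0.05]
contact_force: [2.1, -9.7, 1.1]
finger_gap: 0.019
finger_force: 40.0
t 15.05 grasp in chassis [-17.8   -7.74  88.84] axis yaw 108.17 tilt 2.17 F ch [-1.01 -9.84  1.09] T [-2.5  -0.16  0.1 ] gap 0.019
```

```bash
python3 -m jog '[-0.022,0.005,0.1,0,-0.003,0,1,0,0,0,0,0,0,1]'
python3 -c "
from q import *
where()"
python3 -m jog '[-0.02,0.005,0.1,0,-0.003,0,1,0,0,0,0,0,0,1]'
python3 -c "
from q import *
where()"
```

```text
time_s: 15.3
ee_pos: [0.5777, -0.1983, 0.0684]
orientation: [2.537, -1.837, 0.027]
contact_force: [0.6, -9.3, 2.4]
finger_gap: 0.0187
finger_force: 40.0
t 15.3 grasp in chassis [-17.75  -7.87  87.08] axis yaw 108.18 tilt 1.11 F ch [-2.31 -9.04  2.38] T [-2.48 -0.17  0.08] gap 0.0187
time_s: 15.55
ee_pos: [0.5781, -0.1981, 0.0669]
orientation: [-2.543, 1.841, -0.005]
contact_force: [1.5, -9.0, 4.2]
finger_gap: 0.0189
finger_force: 40.0
t 15.55 grasp in chassis [-17.35  -8.13  85.64] axis yaw 108.2 tilt 0.09 F ch [-1.35 -8.97  4.24] T [-2.48 -0.2   0.09] gap 0.0189
```

Run:
```python
from q import *
p,d=r.camera("side");p2,d2=r.camera("top")
a=cv2.resize(p[215:255,300:350,::-1],(500,400),interpolation=2);b=cv2.resize(p2[170:210,310:340,::-1],(300,400),interpolation=2)
cv2.imwrite("pics/c6.png",np.hstack([a,b]))
uv,P=cloud("side",d);C=ch(P)
k=(abs(C[:,0]+19)<22)&(C[:,1]<-40)&(C[:,1]>-85)&(C[:,2]>70)&(C[:,2]<110)
q=C[k];o=np.argsort(q[:,1]);print(np.c_[uv[k],q.round(0)].astype(int)[o].tolist())
```

```text
[[328, 238, -19, -75, 72], [329, 236, -12, -75, 73], [329, 235, -16, -75, 84], [330, 234, -5, -75, 75], [328, 237, -23, -75, 81], [330, 233, -9, -75, 85], [327, 239, -28, -75, 78], [326, 241, -34, -74, 74], [328, 236, -22, -74, 85], [327, 238, -28, -74, 82], [326, 240, -34, -74, 80], [330, 232, -6, -74, 86], [329, 234, -13, -74, 84], [327, 237, -30, -73, 89], [328, 235, -20, -73, 88], [326, 239, -32, -73, 81], [329, 233, -11, -73, 86], [327, 236, -26, -72, 89], [328, 234, -19, -72, 90], [325, 241, -33, -72, 71], [326, 238, -29, -71, 82], [329, 232, -9, -71, 87], [325, 240, -35, -71, 78], [326, 237, -29, -71, 87], [325, 239, -34, -70, 82], [327, 235, -20, -70, 85], [328, 233, -12, -70, 85], [326, 236, -29, -70, 91], [327, 234, -20, -69, 89], [328, 232, -12, -69, 89], [325, 238, -30, -69, 81], [324, 240, -34, -68, 75], [326, 235, -23, -68, 86], [325, 237, -29, -68, 84], [324, 239, -33, -67, 79], [328, 231, -7, -67, 87], [327, 233, -12, -67, 83], [325, 236, -28, -67, 87], [326, 234, -19, -66, 87], [323, 241, -35, -66, 70], [327, 232, -11, -66, 86], [324, 238, -31, -66, 80], [326, 233, -
[... 455 characters left out ...]
[326, 230, -7, -61, 88], [323, 235, -30, -61, 91], [322, 238, -32, -61, 78], [324, 233, -21, -60, 89], [325, 231, -11, -60, 87], [322, 237, -30, -59, 80], [324, 232, -17, -59, 89], [323, 234, -24, -59, 86], [323, 233, -21, -57, 87], [323, 232, -21, -57, 92], [322, 234, -23, -56, 83], [322, 233, -22, -55, 87], [322, 232, -19, -53, 87], [322, 231, -16, -52, 88], [321, 233, -23, -52, 85], [321, 232, -20, -51, 86], [321, 231, -17, -50, 87], [320, 233, -23, -49, 84], [320, 232, -23, -49, 88], [320, 231, -19, -47, 88], [319, 232, -24, -46, 88], [320, 230, -17, -46, 88], [319, 231, -22, -45, 89], [318, 232, -25, -43, 87], [319, 230, -18, -43, 88], [318, 231, -22, -42, 87], [318, 230, -20, -41, 89]]
```

View pics/c6.png

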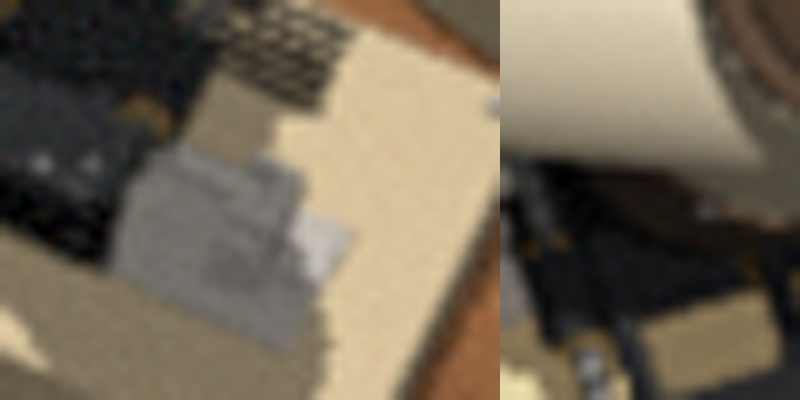

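The crop shows the −y stub lying between the cheeks, with its top at about 88 mm. That puts it inside the end wall rather than on top of it. I'll settle it a little further down.

```bash
python3 -m jog '[-0.01,0.01,0.04,0,0,0,1,0,0,0,0,0,0,1]'
python3 -c "
from q import *
where()"
```

```text
time_s: 15.9
ee_pos: [0.5782, -0.198, 0.0667]
orientation: [-2.543, 1.84, -0.007]
contact_force: [0.6, -9.7, 5.1]
finger_gap: 0.0191
finger_force: 40.0
t 15.9 grasp in chassis [-17.27  -8.09  85.38] axis yaw 108.22 tilt 0.14 F ch [-2.42 -9.41  5.07] T [-2.7  -0.21  0.03] gap 0.0191
```

```bash
python3 -m jog '[0,0,0,0,0,0,0.4,0,0,0,0,0,0,0.3,0,0,0,0,0,0,0.2,0,0,0,0,0,0,0.1,0,0,0,0,0,0,0.1]' 10
python3 - <<'E'
from q import *
where()
p,d=r.camera("side")
uv,P=cloud("side",d);C=ch(P)
k=(abs(C[:,0]+20)<4)&(C[:,1]<-40)&(C[:,1]>-76)&(C[:,2]>70)&(C[:,2]<110)
q=C[k];print(np.polyfit(q[:,1],q[:,2],1),np.percentile(q,[3,50,97],axis=0).round(1).tolist())
E
```

```text
time_s: 16.52
ee_pos: [0.5754, -0.1957, 0.0638]
orientation: [-2.543, 1.842, 0.005]
contact_force: [1.3, -0.4, 0.0]
finger_gap: 0.0383
finger_force: 0.0
t 16.52 grasp in chassis [-19.03  -5.08  82.45] axis yaw 108.15 tilt -0.2 F ch [ 1.15 -0.82  0.02] T [ 0.02  0.13 -0.03] gap 0.0383
[5.21824133e-02 9.02533103e+01] [[-23.7, -74.9, 81.4], [-20.9, -58.1, 88.3], [-17.4, -42.2, 91.6]]
```

```bash
python3 -m jog '[0,0,-0.3,0,0,0,-0.2,0,0,-0.6,0,0,0,-0.2,0,0,-1,0,0,0,-0.2,0,0,-1,0,0,0,-0.2,0,0,-1,0,0,0,-0.2,0,0,-1,0,0,0,-0.2,0,0,-1,0,0,0,-0.2,0,0,-1,0,0,0,-0.2]'
python3 -m jog '[1,0,-1,0,0,0,-0.2,1,0,-1,0,0,0,-0.2,1,0,-1,0,0,0,-0.2,1,0,-0.5,0,0,0,-0.2,1,0,0,0,0,0,-0.2,1,0,0,0,0,0,-0.2,1,0,0,0,0,0,-0.2,1,0,0,0,0,0,-0.2]'
python3 - <<'E'
from q import *
where()
p,d=r.camera("side");p2,d2=r.camera("top")
a=cv2.resize(p[195:265,262:352,::-1],(450,350),interpolation=2);b=cv2.resize(p2[160:220,275:345,::-1],(350,300),interpolation=2)
o=np.zeros((350,800,3),np.uint8);o[:,:450]=a;o[:300,450:]=b;cv2.imwrite("pics/c7.png",o)
for n,dd in(("side",d),("top",d2)):
    uv,P=cloud(n,dd);C=ch(P);m=(abs(C[:,0]+19.5)<4)
    for nm,a,b in(("stub-",-62,-35),("rubber",-28,14),("stub+",22,42)):
        q=C[m&(C[:,1]>a)&(C[:,1]<b)&(C[:,2]>76)&(C[:,2]<110)]
        if len(q)>3:print(n,nm,len(q),np.percentile(q[:,2],[50,85]).round(1),q[:,0].mean().round(1))
E
```

```text
time_s: 17.58
ee_pos: [0.5758, -0.1964, 0.2038]
orientation: [-2.542, 1.842, 0.002]
contact_force: [0.6, -0.3, 0.3]
finger_gap: 0.0524
finger_force: 0.0
time_s: 18.58
ee_pos: [0.6257, -0.3492, 0.2726]
orientation: [-2.542, 1.842, 0.003]
contact_force: [0.7, 0.0, 0.4]
finger_gap: 0.0523
finger_force: 0.0
t 18.57 grasp in chassis [ -18.74 -166.58  291.32] axis yaw 108.14 tilt -0.14 F ch [ 0.66 -0.18  0.44] T [0.02 0.1  0.01] gap 0.0523
side stub- 22 [87.6 89.6] -19.6
side rubber 31 [94.3 96.2] -20.1
side stub+ 22 [88.8 92.2] -20.1
top rubber 24 [94.3 96.4] -19.3
top stub+ 17 [90.3 92.5] -20.2
```

View pics/c7.png

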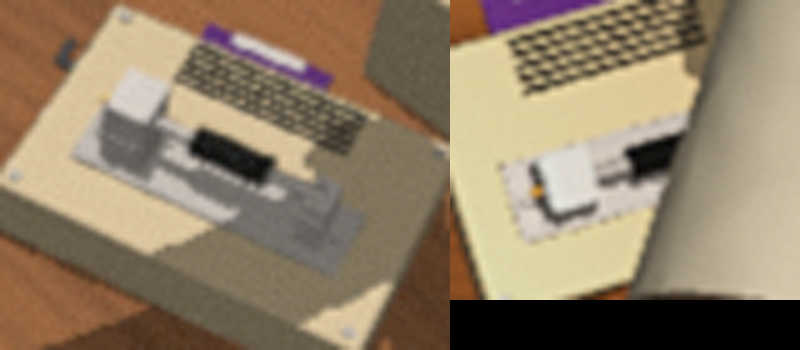

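The side view shows the roller lying in both bearings, with the rubber at (232,155). I'll move the arm aside and check level with averaged depth.

```bash
python3 -m jog '[1,0,0,0,0,0,-0.2,1,0,0,0,0,0,-0.2,1,0,0,0,0,0,-0.2,1,0,0,0,0,0,-0.2,1,0,0,0,0,0,-0.2,1,0,0,0,0,0,-0.2,1,0,0,0,0,0,-0.2,1,0,0,0,0,0,-0.2]'
python3 - <<'E'
from q import *
for n in("side","top"):
    f=[r.camera(n) for _ in range(12)]
    d=np.median([x[1] for x in f],axis=0); np.save(f"pics/{n}8.npy",d); cv2.imwrite(f"pics/{n}8.png",f[0][0][:,:,::-1])
    uv,P=cloud(n,d);C=ch(P)
    for nm,a,b in(("stub-",-54,-35),("rubber-",-28,-10),("rubber+",-6,12),("stub+",23,40),("roof",46,70)):
        out=[]
        for y in np.arange(a,b,4):
            k=(abs(C[:,0]+19.5)<11)&(C[:,1]>=y)&(C[:,1]<y+4)&(C[:,2]>78)&(C[:,2]<112)
            if k.any(): out.append(C[k][:,2].max())
        print(n,nm,np.round(out,1))
E
```

```text
time_s: 19.68
ee_pos: [0.6756, -0.5004, 0.2721]
orientation: [-2.543, 1.842, 0.003]
contact_force: [0.8, -0.0, -0.9]
finger_gap: 0.0523
finger_force: 0.0
side stub- [89.5 88.9 89.6 89.  90.8]
side rubber- [94.3 93.8 94.1 94.1 94.4]
side rubber+ [95.2 94.2 94.7 95.2 94.5]
side stub+ [ 90.   89.4  90.2  90.7 104. ]
side roof [103.7 104.  104.2 104.5 103.4 103.9]
top stub- [90.5 91.3 90.2 90.2 90.7]
top rubber- [96.3 95.6 95.1 94.5 95.4]
top rubber+ [94.9 94.8 95.7 95.3 95. ]
top stub+ [91.3 90.5 91.6 90.5 91.2]
top roof [104.3 104.8 105.2 104.3 105.5 104.7]
```

Run:
```python
from q import *
for n in("side","top"):
    d=np.load(f"pics/{n}8.npy");uv,P=cloud(n,d);C=ch(P)
    for nm,z0,z1,xs in(("deck",45,52.5,(15,35)),("deck2",45,56,(-75,-50))):
        k=(C[:,0]>xs[0])&(C[:,0]<xs[1])&(abs(C[:,1])<100)&(C[:,2]>z0)&(C[:,2]<z1)
        print(n,nm,k.sum(),np.polyfit(C[k][:,1],C[k][:,2],1).round(4))
    # stub/rubber ridge slope, robust
    s=[];
    for a,b,h in((-50,-33,5),(-28,14,10),(22,38,5)):
        for y in np.arange(a,b,2.5):
            k=(abs(C[:,0]+19.5)<11)&(C[:,1]>=y)&(C[:,1]<y+2.5)&(C[:,2]>78)&(C[:,2]<100)
            if k.sum()>1:s.append((y,C[k][:,2].max()-h))
    print("axis fit",np.polyfit(*np.array(s).T,1).round(4))
    # rubber extent in Y, mouth
    im=cv2.imread(f"pics/{n}8.png").max(2)[uv[:,1],uv[:,0]]
    k=(abs(C[:,0]+19.5)<8)&(abs(C[:,1])<45)&(C[:,2]>85)&(C[:,2]<100)&(im<55);print("rubber Y",np.percentile(C[k][:,1],[1,99]).round(1))
```

```text
side deck 240 [4.00000e-04 5.01392e+01]
side deck2 465 [-6.00000e-04  5.01426e+01]
axis fit [6.50000e-03 8.45547e+01]
rubber Y [-30.9  14.4]
top deck 407 [7.00000e-04 5.07589e+01]
top deck2 385 [9.00000e-04 5.07946e+01]
axis fit [6.4000e-03 8.5254e+01]
rubber Y [-27.6  17.1]
```

Both views give a tilt of about 0.37°. The −y end is home, but the +y end sits about 0.7 mm high, probably held by plunger friction. A gentle press with closed fingertips on the +y end of the rubber should seat it.

```bash
python3 -m jog '[-1,0,0,0,0,0,1,-1,0,0,0,0,0,1,-1,0,0,0,0,0,1,-1,0,0,0,0,0,1,-1,0,0,0,0,0,1,-1,0,0,0,0,0,1,-1,0,0,0,0,0,1,-1,0,0,0,0,0,1]' 10
python3 -m jog '[-1,0,0,0,0,0,1,-1,0,0,0,0,0,1,-1,0,0,0,0,0,1,-1,0,0,0,0,0,1,-1,0,0.2,0,0,0,1,-1,0,0.6,0,0,0,1,-1,0,1,0,0,0,1,-1,0,1,0,0,0,1]'
python3 - <<'E'
from q import *
where();plan(wo(-18,7,120),108,0,grasp=False)
E
```

```text
time_s: 21.88
ee_pos: [0.6254, -0.3479, 0.2717]
orientation: [-2.542, 1.843, 0.004]
contact_force: [0.1, -0.0, -0.0]
finger_gap: 0.0009
finger_force: 0.0
time_s: 22.88
ee_pos: [0.5755, -0.1957, 0.2159]
orientation: [-2.542, 1.842, 0.003]
contact_force: [0.0, -0.5, -0.3]
finger_gap: 0.0005
finger_force: 0.0
t 22.88 grasp in chassis [-18.97  -5.16 234.57] axis yaw 108.14 tilt -0.16 F ch [-0.12 -0.45 -0.28] T [-0.02  0.05 -0.01] gap 0.0005
t 22.88 tcp [ 0.5755 -0.1957  0.2159] tgt [ 0.5727 -0.1839  0.12  ] toolx sign -1
shift first, units [-0.592 -0.046  4.795]  max 4.8
turn units [-0.0001  0.0004  0.0004] rows 0.0
F [ 0.02 -0.46 -0.28] gap 0.0005 ff 0.0
```

```bash
python3 -m jog '[-0.3,-0.046,1,0,0,0,1,-0.29,0,1,0,0,0,1,0,0,1,0,0,0,1,0,0,1,0,0,0,1,0,0,0.8,0,0,0,1,0,0,0.6,0,0,0,1,0,0,0.3,0,0,0,1,0,0,0,0,0,0,1]'
python3 -c "
from q import *
where()"
python3 -m jog '[0,0,0.1,0,0,0,1,0,0,0.05,0,0,0,1,0,0,0,0,0,0,1]'
python3 -c "
from q import *
where()"
python3 -m jog '[0,0,0.06,0,0,0,1,0,0,0,0,0,0,1]'
python3 -c "
from q import *
where()"
```

```text
time_s: 23.88
ee_pos: [0.5728, -0.1845, 0.1018]
orientation: [-2.543, 1.843, 0.005]
contact_force: [0.8, -0.2, -0.6]
finger_gap: 0.0004
finger_force: 0.0
t 23.88 grasp in chassis [-18.13   6.33 120.52] axis yaw 108.14 tilt -0.18 F ch [ 0.66 -0.42 -0.64] T [-0.02  0.15  0.01] gap 0.0004
time_s: 24.25
ee_pos: [0.5728, -0.1845, 0.0992]
orientation: [-2.542, 1.842, 0.004]
contact_force: [-0.1, -0.1, -0.4]
finger_gap: 0.0005
finger_force: 0.0
t 24.25 grasp in chassis [-18.08   6.34 117.88] axis yaw 108.14 tilt -0.17 F ch [-0.1  -0.03 -0.42] T [-0.06  0.15  0.05] gap 0.0005
time_s: 24.5
ee_pos: [0.5727, -0.1845, 0.0977]
orientation: [-2.543, 1.843, 0.004]
contact_force: [-0.4, -0.0, -0.3]
finger_gap: 0.0001
finger_force: 0.0
t 24.5 grasp in chassis [-18.17   6.4  116.41] axis yaw 108.14 tilt -0.18 F ch [-0.39  0.11 -0.34] T [ 0.04  0.12 -0.01] gap 0.0001
```

```bash
python3 -m jog '[0,0,0.05,0,0,0,1,0,0,0.05,0,0,0,1,0,0,0,0,0,0,1]'
python3 -m jog '[0,0,0.05,0,0,0,1,0,0,0,0,0,0,1]'
python3 -m jog '[0,0,0.04,0,0,0,1,0,0,0,0,0,0,1]'
```

```text
time_s: 24.88
ee_pos: [0.5727, -0.1845, 0.0956]
orientation: [-2.543, 1.843, 0.005]
contact_force: [-0.5, 0.7, 0.1]
finger_gap: 0.0006
finger_force: 0.0
time_s: 25.12
ee_pos: [0.5729, -0.1845, 0.0951]
orientation: [-2.543, 1.842, 0.004]
contact_force: [-0.4, -0.4, 1.5]
finger_gap: 0.0007
finger_force: 0.8
time_s: 25.38
ee_pos: [0.573, -0.1844, 0.0946]
orientation: [-2.543, 1.842, 0.003]
contact_force: [-1.3, 1.2, 6.0]
finger_gap: 0.0006
finger_force: 2.6
```

```bash
python3 -m jog '[0,0,0.04,0,0,0,1,0,0,0,0,0,0,1]'
python3 -m jog '[0,0,0.03,0,0,0,1,0,0,0,0,0,0,1]'
python3 -m jog '[0,0,-0.3,0,0,0,1,0,0,-0.6,0,0,0,1,0,0,-1,0,0,0,1,0,0,-1,0,0,0,1,0,0,-1,0,0,0,1,0.5,0,-1,0,0,0,1,1,0,-1,0,0,0,1,1,0,-1,0,0,0,1]'
python3 -m jog '[1,0,-1,0,0,0,1,1,0,-1,0,0,0,1,1,0,0,0,0,0,1,1,0,0,0,0,0,1,1,0,0,0,0,0,1,1,0,0,0,0,0,1,1,0,0,0,0,0,1,1,0,0,0,0,0,1]'
python3 -m jog '[1,0,0,0,0,0,1,1,0,0,0,0,0,1,1,0,0,0,0,0,1,1,0,0,0,0,0,1,1,0,0,0,0,0,1,0,0,0,0,0,0,1]'
python3 - <<'E'
from q import *
for n in("side","top"):
    f=[r.camera(n) for _ in range(12)]
    d=np.median([x[1] for x in f],axis=0)
    cv2.imwrite(f"pics/{n}9.png",f[0][0][:,:,::-1])
    uv,P=cloud(n,d);C=ch(P);s=[]
    for a,b,h in((-50,-33,5),(-28,14,10),(22,38,5)):
        for y in np.arange(a,b,2.5):
            k=(abs(C[:,0]+19.5)<11)&(C[:,1]>=y)&(C[:,1]<y+2.5)&(C[:,2]>78)&(C[:,2]<100)
            if k.sum()>1:s.append((y,C[k][:,2].max()-h))
    print(n,"axis fit",np.polyfit(*np.array(s).T,1).round(4))
E
```

```text
time_s: 25.62
ee_pos: [0.5731, -0.1844, 0.0942]
orientation: [-2.543, 1.842, 0.003]
contact_force: [-2.1, 1.7, 7.2]
finger_gap: 0.0007
finger_force: 3.5
time_s: 25.88
ee_pos: [0.5732, -0.1844, 0.0941]
orientation: [-2.543, 1.841, 0.002]
contact_force: [-1.3, 2.2, 9.7]
finger_gap: 0.0006
finger_force: 4.6
time_s: 26.88
ee_pos: [0.5886, -0.2328, 0.2315]
orientation: [-2.543, 1.842, 0.004]
contact_force: [-0.3, -0.2, 0.1]
finger_gap: 0.001
finger_force: 0.0
time_s: 27.88
ee_pos: [0.6384, -0.3852, 0.2699]
orientation: [-2.542, 1.843, 0.005]
contact_force: [-0.3, 0.9, 0.3]
finger_gap: 0.0005
finger_force: 0.0
time_s: 28.62
ee_pos: [0.6692, -0.4807, 0.2679]
orientation: [-2.541, 1.845, 0.007]
contact_force: [0.1, 0.4, 0.5]
finger_gap: 0.0006
finger_force: 0.0
side axis fit [-6.50000e-03  8.37752e+01]
top axis fit [4.90000e-03 8.45894e+01]
```

Run:
```python
import cv2,numpy as np
p=cv2.imread("pics/side9.png");q=cv2.imread("pics/top9.png")
a=cv2.resize(p[195:265,262:352],(450,350),interpolation=2);b=cv2.resize(q[160:220,275:345],(350,300),interpolation=2)
o=np.zeros((350,800,3),np.uint8);o[:,:450]=a;o[:300,450:]=b;cv2.imwrite("pics/c9.png",o)
```

```text
(no output)
```

View pics/c9.png

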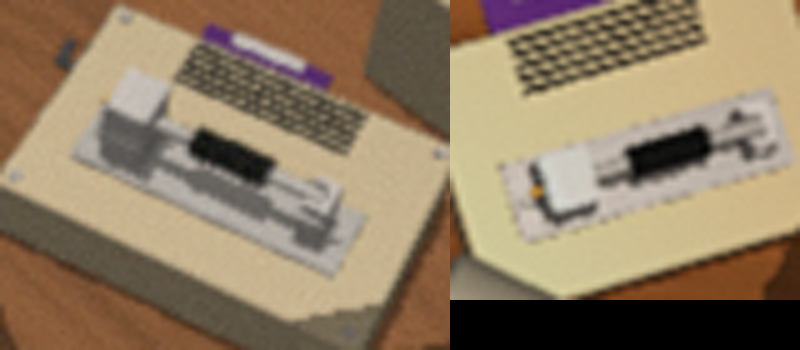

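Both views show the roller straight and level. One stub is under the roof (side crop, 150,125) and the other is between the cheeks inside the end wall (320,195), with the arm clear. I'm handing the job in.

```bash
python3 -c "
from workcell import r
print(r.finish_job())"
```

```text
the job is handed in; nothing more can be done
None
```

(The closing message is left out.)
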